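# Block a lens in the hand press and hold the press down

### The job

Block the brown lens that waits on its wooden rest: slip the one lens block whose bore fits the press's upright pin with just a little play over that pin, right down onto its seat, and lay the lens flat and centred on top of it. Then bring the press arm gently down by its cross handle until the arm is level, so that its sprung foot squeezes the lens onto the block, and finish while still holding the arm level: do not let go. Leave the two other blocks and everything else on the bench where they are.

Things in the scene. Friction and masses are not known exactly. Their poses are not given: they have to be found in the camera images.
- press: Hand blocking press, fixed: green-grey cast base 240 x 120 mm, top 22 mm above the bench, x from -65 to +175 mm. Origin on the bench under the pin's axis; +x runs from the pin to the arm's hinge (away from the robot), +y left, z up. The hinge axis lies along its y, at x = 130 mm, z = 70 mm.
- pin (a point): Foot of the press's upright steel pin, on the round steel seat (60 mm across, 26 mm above the bench) where the block must sit. The pin is 12 mm across and 17 mm tall (tip 43 mm above the bench); its top 5 mm taper to 5 mm across.
- press_arm (a joint): Press arm angle, rad: 0 upright (a spring returns it there), grows as it comes down towards the robot, 1.571 = level, which is wanted; it can go too far. With block and lens in place the foot meets the lens at about 1.52; at level its spring is in 7 of its 14 mm (about 8 N, 1 N per mm); it bottoms at 1.625. Return spring at the handle: 3 N, near level 5 N; the foot adds 6 N at level.
- grip_left (a point): Middle of the left (press +y) black hand grip, 18 mm across, 70 mm long, of the arm's cross handle: a round bar along the press's y, 70 mm to the side of the 24 mm wide arm's centre line. It turns about the hinge, 175 mm out along the arm and 35 mm across it. In the press's frame, upright: x = +165 mm, z = 245 mm; level: x = -45 mm, z = 105 mm.
- grip_right (a point): Middle of the right (press -y) hand grip of the same cross handle, mirror image of the left one.
- press_foot: Rubber-tipped sprung foot under the press arm, 22 mm across, sliding in the arm 130 mm from the hinge so that it comes down on the pin's axis. Origin at the middle of its rubber face, which looks down when the arm is level and towards the robot when it is upright.
- block_a_mid (a point): Centre (half-way up) of a loose lens block: aluminium sleeve 34 mm outside, 28 mm tall, thin cork-coloured pad on its upper end, standing upright on the black rubber mat (4 mm thick). Its through bore is 9 mm: too small for the pin. The three blocks stand about 78 mm apart in a row, in any order.
- block_b_mid (a point): Centre (half-way up) of the like lens block whose through bore is 15 mm: the one that fits the pin. 34 mm outside, 28 mm tall, about 50 g. Seated, its centre is 14 mm above the seat and its top 28 mm above the seat.
- block_c_mid (a point): Centre (half-way up) of the like lens block whose through bore is 21 mm: far too slack on the pin.
- mat: Fixed black rubber mat 230 x 90 x 4 mm under the three blocks. Origin at the centre of its underside; the blocks stand in a row along its x axis.
- lens_mid (a point): Centre (half its thickness) of the waiting lens: smoky brown round disc, 56 mm across, 5 mm thick, about 30 g, lying flat, loose, on a fixed round pale wooden rest 30 mm tall whose top is 40 mm across. It can be taken by its rim.
- blocked_lens_mid (a point): Centre of the other lens of the pair, already stuck on a block: a brown disc 56 mm across on a 34 mm aluminium block, 33 mm tall in all. Leave it alone.
- lens_clock_mid (a point): Centre of the lens clock gauge: round aluminium dial 58 mm across, 16 mm thick, lying face up, with three small feet. Leave it alone.
- screwdriver: Brass eyewire screwdriver, 130 mm long, 12 mm thick, lying along its x axis. Leave it alone.
- spectacle_frame_mid (a point): Middle of a folded black spectacle frame, 134 mm wide, 40 mm tall. Leave it alone.
- pad_jar_mid (a point): Centre of a clear round jar 48 mm across, 50 mm tall. Leave it alone.
- dressing_stick_mid (a point): Centre of a pale grey square stone stick 110 x 18 x 18 mm. Leave it alone.
Mind the look-alikes: they are no part of the job. What is shaped like the part that bears block_b_mid but green, pink or purple is not meant.

How it is judged:
On the way, in this order (a step that is already met when the one before it is completed fails the run):
1. the 15 mm block is over the pin and down on its seat (horizontal distance between block_b_mid and pin below 0.004 m and z of block_b_mid in the frame of pin between 0.011 and 0.017 m and angle between block_b_mid's own z axis and vertical below 0.08 rad), for 0.2 s.
2. the lens lies flat and centred on that block, let go, with the arm still up (all of step 1 and horizontal distance between lens_mid and pin below 0.007 m and z of lens_mid in the frame of pin between 0.027 and 0.034 m and angle between lens_mid's own z axis and vertical below 0.1 rad and contact force between the fingers and lens below 0.1 N and value of joint press_arm below 0.5 rad), for 0.2 s.
At the end, for the whole second after the job is handed in: 15 mm bore block on the pin (4 mm off axis at most, 3 mm off full depth, upright); lens flat on it, within 7 mm of the pin axis, fingers off it; fingers hold the press arm still and level (1.571 +-0.04 rad), foot squeezing the lens with 2 to 16 N (all of step 1 and horizontal distance between lens_mid and pin below 0.007 m and z of lens_mid in the frame of pin between 0.027 and 0.034 m and angle between lens_mid's own z axis and vertical below 0.1 rad and contact force between the fingers and lens below 0.1 N and value of joint press_arm between 1.531 and 1.611 rad and velocity of joint press_arm between -0.05 and 0.05 rad/s and contact force between press_foot and lens between 2 and 16 N and contact force between the fingers and press_arm above 1 N); the arm keeps its last pose, push and grip.
It fails at once if the lens is crushed: more than 30 N between foot and lens (contact force between press_foot and lens above 30 N).
It fails at once if one of the two other blocks is moved more than 30 mm (distance of any of block_a_mid, block_c_mid from where it was at the start of the episode above 0.03 m).
It fails at once if another thing on the bench is moved more than 30 mm (distance of any of blocked_lens_mid, lens_clock_mid, screwdriver, spectacle_frame_mid, pad_jar_mid, dressing_stick_mid from where it was at the start of the episode above 0.03 m).
It also fails if it takes over 72 s, if anything falls off the work surface, if the arm or the gripper's body presses on something with over 40 N, if the wrist force passes 120 N, or if a joint passes its speed limit or range.

### The arm

A 6-joint arm with a two-finger parallel gripper is mounted at the origin on the work surface. World frame = base frame: x ahead of the robot, y to its left, z up, the work surface at z = 0. Lengths are in m, angles in rad, forces in N, time in s.
With the tool pointing down it reaches from about 0.4 to 0.925 m from the base axis. Payload 12.5 kg.
Tool frame: the origin (TCP) lies on the front face of the gripper's body, between the roots of the fingers; the fingertips stand 78 mm ahead of it and the grasp point (between the pads) lies 59 mm ahead of it; x points along the fingers, y is the direction in which the jaws open and shut, and the axes are right-handed (so a half turn about x gives the same grasp; the last joint's range is limited). The gripper opens to 95 mm and grips with 3 to 60 N. Pads are 20 mm wide; open, the fingers measure 119 mm over their backs; the gripper's body (75 mm by 180 mm) begins 59 mm behind the grasp point.
Start: joints at [-1.314, 0.491, 1.559, -0, 1.092, -0.106], TCP at [0.222, -0.584, 0.292] pointing down, gripper open.
Joint ranges: [-3.1, 3.1], [-0.84, 2.19], [0.05, 2.79], [-1.13, 4.28], [0.06, 2.93], [-2.69, 2.69]. Speed limits (rad/s): [2.22, 2.22, 2.79, 3.14, 3.14, 3.14].

### API

Orientations are given as a unit quaternion [w, x, y, z].
In Python, from station import bot gives the robot as it stands.
- The arm moves only by the shell command python3 -m jog 'ROWS' [FORCE]. ROWS is JSON, a list of rows, each a list of 3 entries, a list of its own where there are three numbers: the opening, from 0 (shut) to 1 (fully open), then the shift along the tool's x, y, z in mm, then the turn about the tool's x in rad. A call has 1 to 10 rows; each row shifts and turns the commanded pose from where the row before left it, along the tool's axes as they then stand; what a row does not reach is not made up. A row lasts 1/8 s, in which the tool goes at most 62.5 mm and 10.7 degrees, less where a joint would pass 70% of its speed; a pose out of reach is approached as far as the arm can. A call is refused whole if a number of a shift passes 62.5 or a number of a turn 0.188, either way. A call with a gripper value outside its range is refused whole. The fingers move at their own pace and stop on an object; FORCE is the grip in N (left out, the last holds). Time passes only in rows, so rows that do not move let the fingers close. It gives the time, the measured TCP pose, the force and the opening at its end, in the units of the state.
- bot.sense(): the state, without advancing time (a new reading comes with each control period).
- bot.read_camera(name): name is "side" or "top" or "wrist"; returns a dict with "color" (400x640x3 uint8, blue, green, red), "depth" (400x640 float32, m along the optical axis (not along the pixel's ray), 0 where there is no reading), "fx", "fy", "cx", "cy" (pixels), "R" (3x3) and "t" (3): a world point X has camera coordinates R X + t. Camera axes: x right, y down, z forward; pixel columns grow to the right and rows downward; lengths in m; the calibration is good to about 2 mm. A picture is of the moment at which its call begins.
- bot.close_job(): hands the job in, once; it reports no verdict.
The state is a dict: "t": time; "q": joint angles; "qd": joint speeds; "tau": joint torques, N m; "position": TCP position; "tool_rot": TCP orientation; "wrist_force": force on the tool from outside, world axes, zero at the start; "moment": the same for the moment, N m; "opening": opening from 0.0 (shut) to 1.0 (fully open).
Only numpy, scipy, OpenCV 4.12 (cv2) and the standard library are available. Lean on these libraries where they do the work, as an engineer would, in place of code of your own. Each camera call takes 0.05 s, during which the arm holds its last target.

## Working session

There is one attempt and no reset: what is moved stays moved. The work goes in short steps, Python scripts to look and compute and a shell command to move; the robot and the scene stay as the last step left them, time stands still between calls to the robot, and variables do not carry over. Pictures are saved under pics/ and viewed, and the job is handed in when it is done.

```bash
mkdir -p pics; ls
python3 - <<'E'
from station import bot
import cv2,numpy as np
s=bot.sense();print(s)
for n in("top","side","wrist"):
    c=bot.read_camera(n);cv2.imwrite(f"pics/{n}0.png",c["color"]);np.savez(f"/tmp/{n}0.npz",**c)
    print(n,c["fx"],c["fy"],c["cx"],c["cy"],np.round(c["R"],3).tolist(),np.round(c["t"],3), "cam pos",-c["R"].T@c["t"])
E
```

```text
pics
{'t': 0.0, 'q': array([-1.31360453e+00,  4.91546821e-01,  1.55947365e+00, -8.54234537e-06,
        1.09164365e+00, -1.05597947e-01]), 'qd': array([ 0.00126747,  0.00018951, -0.00011457, -0.00054763, -0.00014082,
        0.00116619]), 'tau': array([ 1.12016824e-03, -6.12633133e+01, -2.58177781e+01,  6.92712050e-02,
        4.82102868e-02, -1.10771666e-04]), 'position': array([ 0.22178287, -0.58415684,  0.29166127]), 'tool_rot': array([-0.12718711, -0.69547358, -0.12794217,  0.6955363 ]), 'wrist_force': array([-1.03637268,  0.29772486, -0.31889596]), 'moment': array([ 0.03524653, -0.00994664,  0.03846283]), 'opening': 0.9963036682592415}
top 465.19462768929884 465.19462768929884 323.64170311591084 189.75352016257585 [[-0.01, -1.0, -0.019], [-0.991, 0.013, -0.136], [0.136, 0.018, -0.991]] [0.051 0.597 1.237] cam pos [0.4238588  0.02158112 1.30762898]
side 373.3021841319331 373.3021841319331 317.30035064394536 201.61600872989487 [[0.925, -0.38, 0.01], [-0.241, -0.608, -0.757], [0.294, 0.698, -0.653]] [-0.529  0.279  1.007] cam pos [ 0.26092865 -0.73376517  0.87511459]
wrist 300.46871311947797 300.46871311947797 317.45025333641246 200.1034814106219 [[0.355, -0.935, -0.001], [-0.896, -0.34, 0.285], [-0.267, -0.1, -0.958]] [-0.624 -0.033  0.392] cam pos [ 0.29679196 -0.55536348  0.38395822]
```

View pics/top0.png

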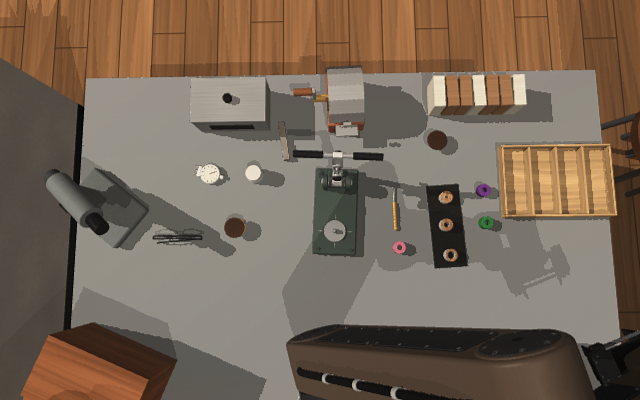

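View pics/side0.png

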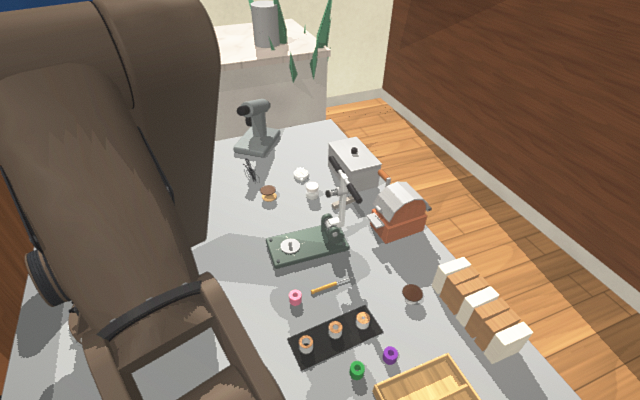

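View pics/wrist0.png

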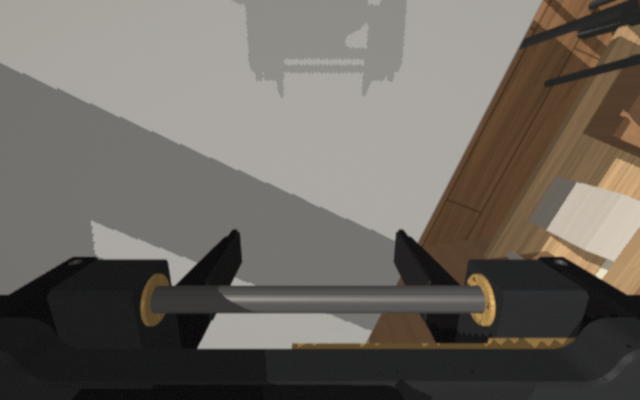

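The top view shows the press pin at about (336,231), the mat blocks at (446,197), (446,225) and (450,255), and brown discs at (235,228) and (437,140). The pink, green and purple rings are at (400,248), (486,223) and (483,190). I'll take close crops next.

```bash
cat > h.py <<'E'
import cv2,numpy as np
from station import bot
def ray(c,u,v,z):
    d=c["R"].T@np.array([(u-c["cx"])/c["fx"],(v-c["cy"])/c["fy"],1.]);o=-c["R"].T@c["t"]
    return o+d*(z-o[2])/d[2]
def proj(c,X):
    p=c["R"]@np.asarray(X)+c["t"];return c["fx"]*p[0]/p[2]+c["cx"],c["fy"]*p[1]/p[2]+c["cy"]
def crop(img,x0,y0,w,h,s,name):
    cv2.imwrite(name,cv2.resize(img[y0:y0+h,x0:x0+w],None,fx=s,fy=s,interpolation=cv2.INTER_CUBIC))
E
python3 - <<'E'
from h import *
t=dict(np.load('/tmp/top0.npz'));s=dict(np.load('/tmp/side0.npz'))
a=cv2.resize(t["color"][175:275,420:480],None,fx=6,fy=6,interpolation=cv2.INTER_CUBIC)
b=cv2.resize(s["color"][300:360,285:385],None,fx=4,fy=4,interpolation=cv2.INTER_CUBIC)
im=np.zeros((600,770,3),np.uint8);im[:600,:360]=a;im[:240,365:765]=b
b=cv2.resize(s["color"][170:215,240:300],None,fx=5,fy=5,interpolation=cv2.INTER_CUBIC);im[250:475,365:665]=b
cv2.imwrite("pics/c1.png",im)
a=cv2.resize(t["color"][140:260,280:400],None,fx=5,fy=5,interpolation=cv2.INTER_CUBIC);cv2.imwrite("pics/c2.png",a)
E
```

```text
(no output)
```

View pics/c1.png

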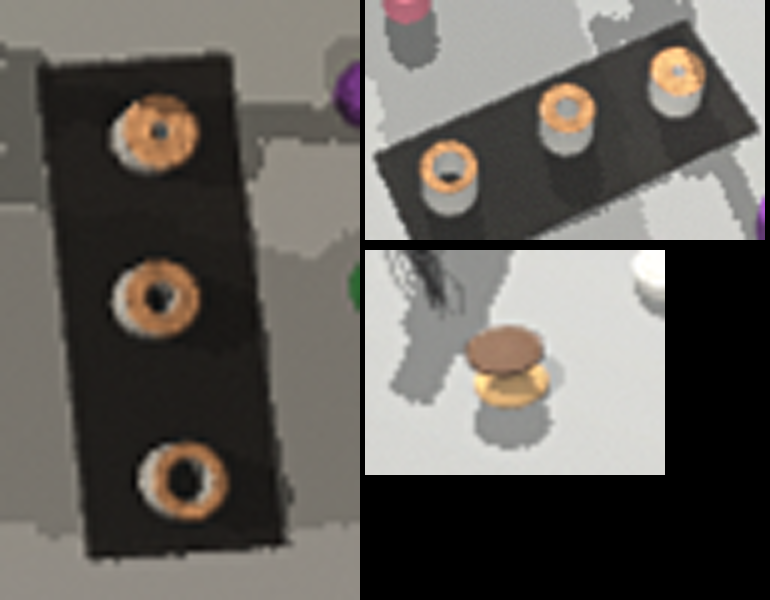

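View pics/c2.png

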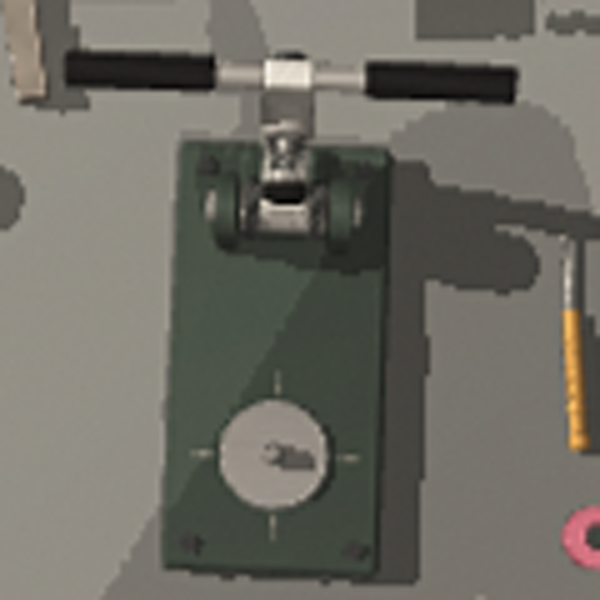

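Candidates for the 15 mm block, by top pixel:
- Far mat block (446,197): small bore.
- Middle block (446,225): medium bore, bore/outer about 0.44.
- Near block (450,255): wide bore.
- Pink, green and purple rings: look-alikes, not meant.

The crop confirms the middle block is the one. The waiting lens is the disc at (235,228), on the wooden rest in the side view. The disc at (437,140) is the one already blocked.

```bash
cat > meas.py <<'E'
from h import *
def cent(mask,x0,y0,x1,y1):
    m=np.zeros_like(mask);m[y0:y1,x0:x1]=mask[y0:y1,x0:x1]
    n,l,st,ce=cv2.connectedComponentsWithStats(m)
    i=1+np.argmax(st[1:,4]);cn,_=cv2.findContours((l==i).astype(np.uint8),cv2.RETR_EXTERNAL,cv2.CHAIN_APPROX_NONE)
    e=cv2.fitEllipse(max(cn,key=len));return e
if __name__=="__main__":
    t=dict(np.load('/tmp/top0.npz'));s=dict(np.load('/tmp/side0.npz'))
    for nm,c,bx in(("top",t,{"A":(432,185,460,210),"B":(432,212,460,238),"C":(432,243,462,268)}),("side",s,{"A":(352,305,372,330),"B":(325,317,346,342),"C":(296,332,318,358)})):
        h=cv2.cvtColor(c["color"],cv2.COLOR_BGR2HSV)
        cork=((h[...,0]<20)&(h[...,1]>90)&(h[...,2]>90)).astype(np.uint8)
        for k,b in bx.items():
            e=cent(cork,*b);print(nm,k,e[0],e[1],ray(c,*e[0],0.032).round(4))
        br=((h[...,0]<20)&(h[...,1]>70)&(h[...,2]<(120)))
        b=(215,210,255,245) if nm=="top" else (255,178,285,198)
        e=cent(br.astype(np.uint8),*b);print(nm,"lens",e,ray(c,*e[0],0.035 if nm=="top" else .035).round(4))
        b=(318,215,355,250) if nm=="top" else(275,234,305,256)
        g=((h[...,1]<35)&(h[...,2]>90)).astype(np.uint8); e=cent(g,*b);print(nm,"seat",e,ray(c,*e[0],0.026).round(4))
    # press axis: base corners
    h=cv2.cvtColor(t["color"],cv2.COLOR_BGR2HSV)
    print([h[v,u] for u,v in((325,200),(350,240),(345,180),(300,240))])
    # grips (black) at upright z=.245
    bl=(h[...,2]<60).astype(np.uint8)
    for b in((290,145,324,160),(350,148,386,164)):
        e=cent(bl,*b);print("grip",e,ray(t,*e[0],.245).round(4))
    gr=((h[...,0]>60)&(h[...,0]<95)&(h[...,1]>50)).astype(np.uint8)
    m=np.zeros_like(gr);m[160:262,308:362]=gr[160:262,308:362]
    cn,_=cv2.findContours(m,cv2.RETR_EXTERNAL,cv2.CHAIN_APPROX_NONE);r=cv2.minAreaRect(max(cn,key=len));print(r)
    for p in cv2.boxPoints(r):print(ray(t,*p,.022).round(4))
E
python3 meas.py
```

```text
top A (446.30035400390625, 196.5439910888672) (10.999884605407715, 11.882610321044922) [ 0.5762 -0.2926  0.032 ]
top B (446.444091796875, 224.2338409423828) (11.087559700012207, 11.532120704650879) [ 0.5002 -0.2895  0.032 ]
top C (451.251220703125, 254.7213134765625) (10.992902755737305, 11.96741771697998) [ 0.4177 -0.2987  0.032 ]
top lens ((234.47744750976562, 227.12464904785156), (18.845123291015625, 20.794063568115234), 70.88397979736328) [0.4986 0.2899 0.035 ]
top seat ((334.1368103027344, 230.5431671142578), (20.794404983520508, 21.309770584106445), 166.75083923339844) [0.4867 0.0168 0.026 ]
side A (362.6741943359375, 317.11090087890625) (10.918697357177734, 13.302892684936523) [ 0.5765 -0.293   0.032 ]
side B (335.2369079589844, 326.473876953125) (11.222655296325684, 13.169587135314941) [ 0.5007 -0.2908  0.032 ]
side C (305.34814453125, 341.0975036621094) (12.171573638916016, 13.616938591003418) [ 0.4178 -0.2992  0.032 ]
side lens ((269.43609619140625, 194.08641052246094), (1.0401325225830078, 5.517059326171875), 70.82476043701172) [0.4975 0.2626 0.035 ]
side seat ((289.5, 244.5), (24.405851364135742, 35.11545181274414), 90.0) [0.487  0.0178 0.026 ]
[array([53, 37, 83], dtype=uint8), array([53, 32, 71], dtype=uint8), array([20, 29, 52], dtype=uint8), array([ 20,  21, 146], dtype=uint8)]
grip ((308.0578918457031, 153.74603271484375), (6.608531475067139, 39.95504379272461), 92.18631744384766) [0.6552 0.0761 0.245 ]
grip ((368.2774353027344, 156.21893310546875), (6.854333400726318, 38.197879791259766), 92.26760864257812) [ 0.6474 -0.064   0.245 ]Traceback (most recent call last):
  File "meas.py", line 28, in <module>
    cn,_=cv2.findContours(m,cv2.RETR_EXTERNAL,cv2.CHAIN_APPROX_NONE);r=cv2.minAreaRect(max(cn,key=len));print(r)
                                                                                       ~~~^^^^^^^^^^^^
ValueError: max() iterable argument is empty
```

Run:
```python
from h import *
from scipy.spatial.transform import Rotation as Rn
s=bot.sense();q=s["tool_rot"];M=Rn.from_quat([q[1],q[2],q[3],q[0]]).as_matrix();print(M.round(3))
print("tool y yaw",np.degrees(np.arctan2(M[1,1],M[0,1])),"tool z yaw",np.degrees(np.arctan2(M[1,2],M[0,2])))
c=bot.read_camera("wrist");o=-c["R"].T@c["t"];print("cam in tool mm",(M.T@(o-s["position"])*1000).round(1))
t=dict(np.load('/tmp/top0.npz'))
d=t["depth"]
for n,(u,v) in dict(grinder=(346,128),jar=(253,173),clock=(209,173),frame=(178,238),stick=(285,140),sd=(396,215),pink=(400,248),green=(486,223),lampR=(322,97)).items():
    z=d[v,u];print(n,(t["R"].T@(np.array([(u-t["cx"])/t["fx"]*z,(v-t["cy"])/t["fy"]*z,z])-t["t"])).round(3))
```

```text
[[-0.     0.355 -0.935]
 [ 0.001 -0.935 -0.355]
 [-1.    -0.001 -0.   ]]
tool y yaw -69.21238563451307 tool z yaw -159.21238964625945
cam in tool mm [-92.2  -0.4 -80.3]
grinder [ 0.763 -0.019  0.072]
jar [0.646 0.238 0.051]
clock [0.653 0.368 0.017]
frame [0.471 0.447 0.029]
stick [0.746 0.154 0.015]
sd [ 0.529 -0.156  0.013]
pink [ 0.438 -0.166 -0.001]
green [ 0.504 -0.408 -0.001]
lampR [0.845 0.045 0.094]
```

```bash
python3 -m jog '[[1,[0,-22,-45.5],0],[1,[0,-22,-45.5],0],[1,[0,-22,-45.5],0],[1,[0,-22,-45.5],0],[1,[0,-22,-45.5],0],[1,[0,-22,-45.5],0],[1,[0,-22,-45.5],0],[1,[0,-22,-45.5],0]]' 15
python3 -m jog '[[1,[0,0,0],-0.1815],[1,[0,0,0],-0.1815],[1,[0,0,0],-0.1815],[1,[0,0,0],-0.1815],[1,[0,0,0],-0.1815],[1,[0,0,0],-0.1815],[1,[0,0,0],-0.1815],[1,[0,0,0],-0.1815]]'
python3 -m jog '[[1,[0,0,0],-0.1815],[1,[0,0,0],-0.1815],[1,[0,0,0],-0.1815],[1,[0,0,0],-0.1815],[1,[0,0,0],-0.1815],[1,[0,0,0],-0.1815],[1,[0,0,0],-0.1815],[1,[0,0,0],0]]'
cat > st.py <<'E'
from h import *
import sys
from scipy.spatial.transform import Rotation as Rn
s=bot.sense();q=s["tool_rot"];M=Rn.from_quat([q[1],q[2],q[3],q[0]]).as_matrix()
print("t",s["t"],"pos",s["position"].round(4),"psi",round(np.degrees(np.arctan2(M[1,1],M[0,1])),2),"q6",s["q"][5].round(2),"op",round(s["opening"]*95,1),"F",s["wrist_force"].round(1))
print("toolx",M[:,0].round(4))
if len(sys.argv)>3:
    T=np.array([float(a) for a in sys.argv[1:4]]);print("shift to target mm",(M.T@(T-s["position"])*1000).round(1))
E
python3 st.py .5003 -.290 .2
```

```text
t: 1.2
position: [0.5007, -0.2892, 0.2922]
tool_rot: [-0.128, -0.695, -0.128, 0.696]
wrist_force: [-0.4, -0.8, 0.2]
opening: 1.004
t: 2.2
position: [0.4996, -0.2906, 0.2921]
tool_rot: [0.558, 0.434, 0.559, -0.434]
wrist_force: [0.2, -0.3, 0.7]
opening: 1.001
t: 3.2
position: [0.4996, -0.2906, 0.2921]
tool_rot: [0.707, 0.02, 0.707, -0.02]
wrist_force: [0.4, -0.8, -0.0]
opening: 0.996
t 3.2 pos [ 0.4996 -0.2906  0.2921] psi 86.7 q6 -2.15 op 94.7 F [ 0.4 -0.8 -0. ]
toolx [-2.e-04  1.e-04 -1.e+00]
shift to target mm [92.1  0.6  0.6]
```

```bash
python3 -m jog '[[0.7,[40,0,0],0],[0.7,[40,0,0],0],[0.7,[0,0,0],0]]'
cat > w.py <<'E'
from h import *
import sys
c=bot.read_camera("wrist");cv2.imwrite(f"pics/{sys.argv[1]}.png",c["color"]);np.savez(f"/tmp/{sys.argv[1]}.npz",**c)
E
python3 w.py w1; python3 st.py
```

```text
t: 3.58
position: [0.499, -0.2901, 0.2102]
tool_rot: [0.705, 0.022, 0.708, -0.02]
wrist_force: [0.4, 0.8, -0.1]
opening: 0.739
t 3.625 pos [ 0.4996 -0.2906  0.212 ] psi 86.61 q6 -2.15 op 68.5 F [ 0.6 -0.4  0.4]
toolx [-0.0015  0.001  -1.    ]
```

View pics/w1.png

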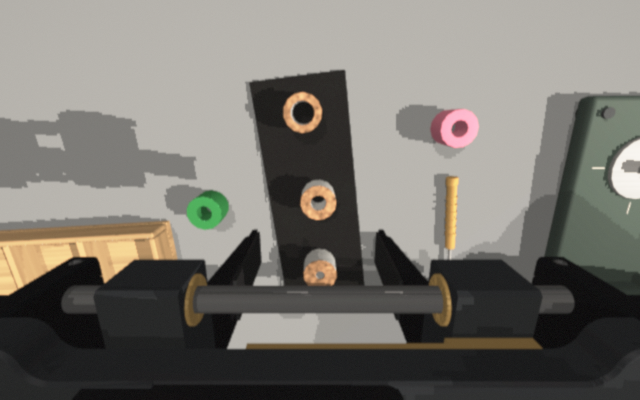

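The wrist view shows the wide bore at (302,112), the medium bore at (318,202) and the small bore at (320,272). I'll measure B from here.

Run:
```python
from meas import *
c=dict(np.load('/tmp/w1.npz'));h=cv2.cvtColor(c["color"],cv2.COLOR_BGR2HSV)
cork=((h[...,0]<20)&(h[...,1]>60)&(h[...,2]>90)).astype(np.uint8)
for b in((275,85,330,140),(295,175,342,230)):
    e=cent(cork,*b);print(e,ray(c,*e[0],.032).round(4),"bore/outer")
```

```text
((302.1528625488281, 111.96514129638672), (38.90780258178711, 41.057769775390625), 174.54901123046875) [ 0.4173 -0.2977  0.032 ] bore/outer
((317.9445495605469, 202.53700256347656), (34.440853118896484, 36.21506118774414), 89.36784362792969) [ 0.4998 -0.289   0.032 ] bore/outer
```

```bash
python3 -m jog '[[0.7,[40,0.8,0.4],0],[0.7,[40,0,0],0],[0.7,[30,0,0],0],[0.7,[15,0,0],0],[0.7,[0,0,0],0]]'; python3 st.py; python3 -m jog '[[0,[0,0,0],0],[0,[0,0,0],0],[0,[0,0,0],0],[0,[0,0,0],0],[0,[0,0,0],0]]' 15;python3 st.py
```

```text
t: 4.25
position: [0.5005, -0.2901, 0.0878]
tool_rot: [0.707, 0.02, 0.707, -0.02]
wrist_force: [-0.2, 0.1, 0.1]
opening: 0.696
t 4.25 pos [ 0.5005 -0.2901  0.0878] psi 86.73 q6 -2.15 op 66.1 F [-0.2  0.1  0.1]
toolx [ 2.e-04 -3.e-04 -1.e+00]
t: 4.88
position: [0.5002, -0.2899, 0.0876]
tool_rot: [0.707, 0.02, 0.707, -0.02]
wrist_force: [-0.2, 1.8, 5.5]
opening: 0.357
t 4.875 pos [ 0.5002 -0.2899  0.0876] psi 86.78 q6 -2.15 op 33.9 F [-0.2  1.8  5.5]
toolx [ 4.e-04 -4.e-04 -1.e+00]
```

```bash
python3 -m jog '[[0,[-20,0,0],0],[0,[-30,0,0],0],[0,[-30,0,0],0],[0,[0,0,0],0]]' 15;python3 st.py .487 .0172 .1676
python3 - <<'E'
from h import *
c=bot.read_camera("side");crop(c["color"],260,220,160,150,5,"pics/s1.png")
E
```

```text
t: 5.38
position: [0.5006, -0.2902, 0.1689]
tool_rot: [0.708, 0.019, 0.706, -0.021]
wrist_force: [0.1, -0.2, -0.5]
opening: 0.356
t 5.375 pos [ 0.5006 -0.2902  0.1689] psi 86.78 q6 -2.15 op 33.8 F [ 0.1 -0.2 -0.5]
toolx [ 0.0028 -0.0021 -1.    ]
shift to target mm [  0.6 306.1 -30.9]
```

View pics/s1.png

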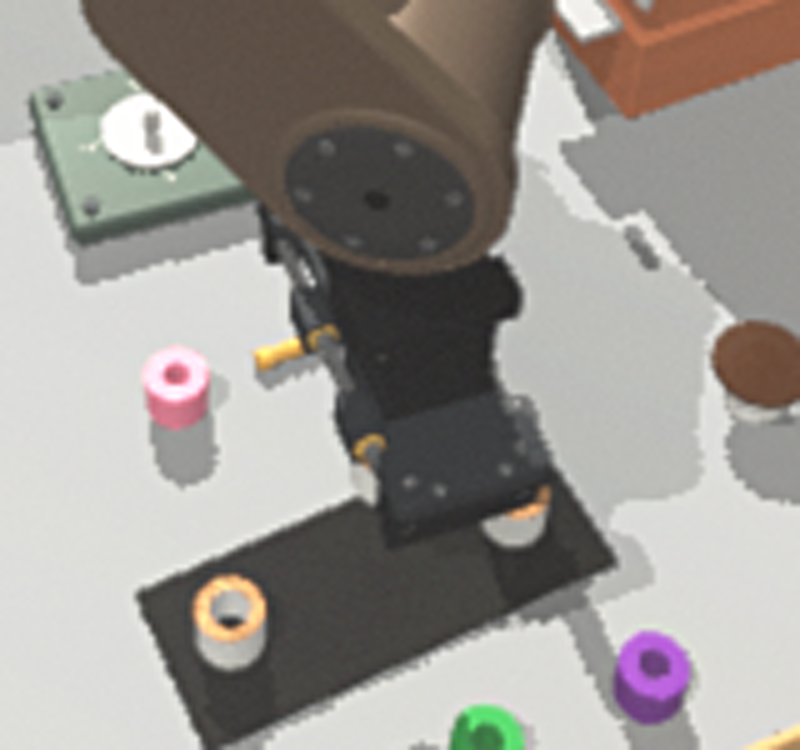

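```bash
python3 -m jog '[[0,[0,38.2,-3.9],0],[0,[0,38.2,-3.9],0],[0,[0,38.2,-3.9],0],[0,[0,38.2,-3.9],0],[0,[0,38.2,-3.9],0],[0,[0,38.2,-3.9],0],[0,[0,38.2,-3.9],0],[0,[0,38.7,-3.6],0],[0,[0,0,0],0],[0,[0,0,0],0]]';python3 st.py .487 .0172 .1676
python3 - <<'E'
from h import *
for n in("side","wrist"):
    c=bot.read_camera(n);np.savez(f"/tmp/{n}2.npz",**c)
    if n=="side": crop(c["color"],230,180,140,100,5,"pics/s2.png")
    else: crop(c["color"],120,50,400,250,2,"pics/w2.png")
E
```

```text
t: 6.68
position: [0.4863, 0.0173, 0.1664]
tool_rot: [0.706, 0.02, 0.707, -0.02]
wrist_force: [-0.9, -1.2, 0.2]
opening: 0.356
t 6.675 pos [0.4863 0.0173 0.1664] psi 86.8 q6 -1.61 op 33.8 F [-0.9 -1.2  0.2]
toolx [-1.2e-03 -1.0e-04 -1.0e+00]
shift to target mm [-1.2 -0.1  0.7]
```

View pics/s2.png

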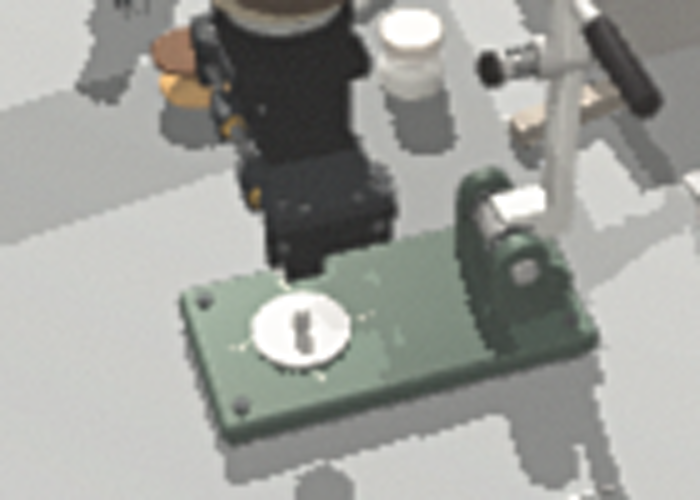

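View pics/w2.png

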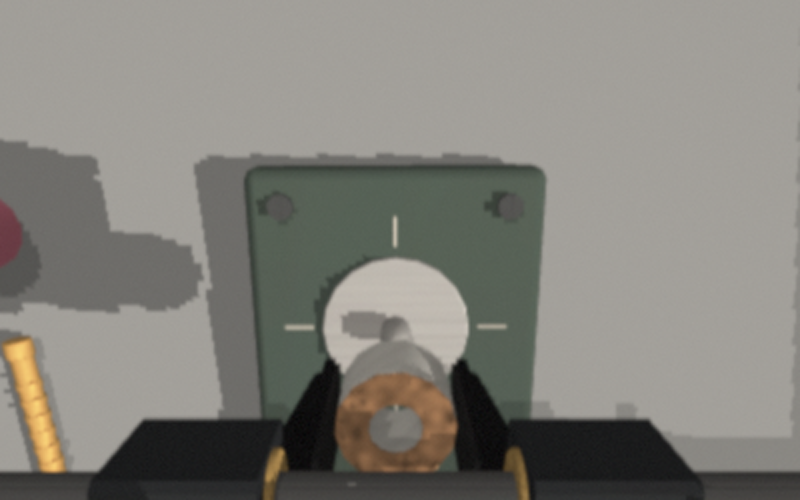

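Run:
```python
from meas import *
c=dict(np.load('/tmp/wrist2.npz'));h=cv2.cvtColor(c["color"],cv2.COLOR_BGR2HSV)
cork=((h[...,0]<20)&(h[...,1]>90)&(h[...,2]>70)).astype(np.uint8)
e=cent(cork,280,230,360,292);print("cork",e)
P=bot.sense()["position"]
for zt in(P[2]-.0556,P[2]-.0546):print(ray(c,*e[0],zt).round(4))
print("TCP",P.round(4))
# tick marks: bright pixels on green, off the disc
g=h[...,2]
m=((h[...,2]>115)&(h[...,1]<60)).astype(np.uint8)
n,l,st,ce=cv2.connectedComponentsWithStats(m[150:260,240:400])
for i in range(1,n):
    if 8<st[i,4]<6000:
        u,v=ce[i]+[240,150];print(st[i],(u,v),ray(c,u,v,.022).round(4))
```

```text
cork ((317.6020812988281, 262.2841491699219), (49.871639251708984, 60.87498092651367), 90.28791046142578)
[0.4845 0.0173 0.1112]
[0.484  0.0174 0.1122]
TCP [0.4865 0.0167 0.1668]
[ 145    0   15  109 1254] (np.float64(393.5725677830941), np.float64(209.4019138755981)) [0.4871 0.0804 0.022 ]
[76  7  3 17 49] (np.float64(317.0), np.float64(165.3265306122449)) [0.4467 0.019  0.022 ]
[  41   28   74   72 3582] (np.float64(317.39865996649917), np.float64(210.25237297599108)) [0.4842 0.0172 0.022 ]
[22 62 15  3 44] (np.float64(269.15909090909093), np.float64(213.02272727272728)) [ 0.4844 -0.023   0.022 ]
[118  62  16   3  44] (np.float64(365.5), np.float64(213.0)) [0.4889 0.0571 0.022 ]
[ 73 103  17   7  72] (np.float64(320.6388888888889), np.float64(257.06944444444446)) [0.5273 0.0176 0.022 ]
```

```bash
python3 -m jog '[[0,[15,0,0.4],0],[0,[15,0,0],0],[0,[0,0,0],0],[0,[0,0,0],0]]';python3 st.py .487 .0172 .1096
python3 - <<'E'
from h import *
c=bot.read_camera("wrist");np.savez(f"/tmp/w3.npz",**c);crop(c["color"],220,130,200,150,4,"pics/w3.png")
E
```

```text
t: 7.28
position: [0.4869, 0.0174, 0.137]
tool_rot: [0.707, 0.02, 0.707, -0.02]
wrist_force: [0.6, 0.6, -0.7]
opening: 0.356
t 7.275 pos [0.4869 0.0174 0.137 ] psi 86.77 q6 -1.61 op 33.8 F [ 0.6  0.6 -0.7]
toolx [-5.e-04 -0.e+00 -1.e+00]
shift to target mm [27.4 -0.2  0.1]
```

View pics/w3.png

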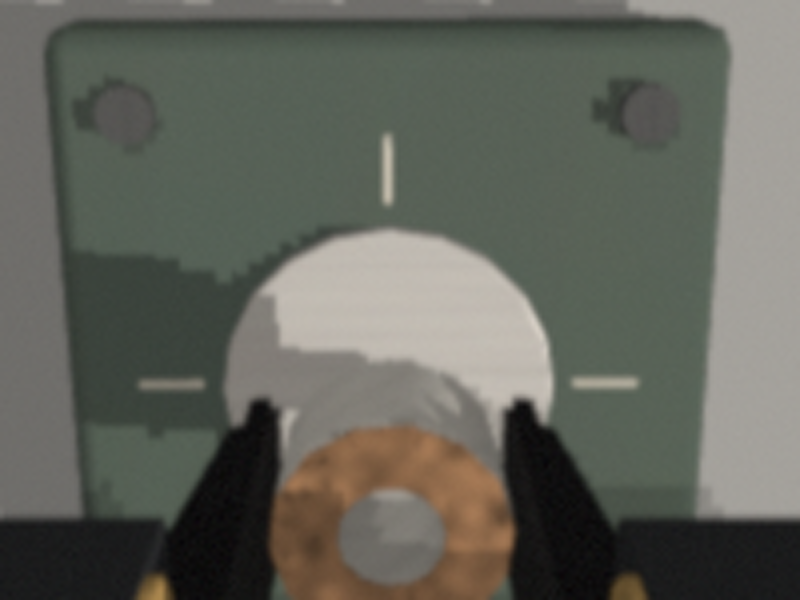

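```bash
python3 -m jog '[[0,[8,0,0],0],[0,[4,0,0],0],[0,[0,0,0],0]]';python3 -m jog '[[0,[4,0,0],0],[0,[4,0,0],0],[0,[0,0,0],0]]';python3 st.py .487 .0172 .1096
```

```text
t: 7.7
position: [0.4868, 0.0175, 0.1249]
tool_rot: [0.707, 0.02, 0.707, -0.02]
wrist_force: [-0.4, -0.1, -0.7]
opening: 0.353
t: 8.07
position: [0.4868, 0.0175, 0.1169]
tool_rot: [0.707, 0.02, 0.707, -0.02]
wrist_force: [0.1, 0.3, -1.0]
opening: 0.356
t 8.075 pos [0.4868 0.0175 0.1169] psi 86.77 q6 -1.61 op 33.9 F [ 0.1  0.3 -1. ]
toolx [-6.e-04 -0.e+00 -1.e+00]
shift to target mm [ 7.3 -0.3  0.2]
```

No contact forces, so the bore is already about 10 mm over the pin. I'll go on down.

```bash
python3 -m jog '[[0,[4,0,0],0],[0,[2,0,0],0],[0,[0,0,0],0]]';python3 -m jog '[[0,[0.7,0,0],0],[0,[0.5,0,0],0],[0,[0,0,0],0]]';python3 st.py .487 .0172 .1096;python3 w.py w4
```

```text
t: 8.45
position: [0.4869, 0.0175, 0.111]
tool_rot: [0.707, 0.02, 0.707, -0.02]
wrist_force: [-0.1, 0.3, 0.8]
opening: 0.358
t: 8.82
position: [0.4869, 0.0175, 0.11]
tool_rot: [0.707, 0.02, 0.707, -0.02]
wrist_force: [-0.5, 0.5, -0.6]
opening: 0.357
t 8.825 pos [0.4869 0.0175 0.11  ] psi 86.78 q6 -1.61 op 33.9 F [-0.5  0.5 -0.6]
toolx [ 1.e-04 -1.e-04 -1.e+00]
shift to target mm [ 0.4 -0.3  0.1]
```

View pics/w4.png

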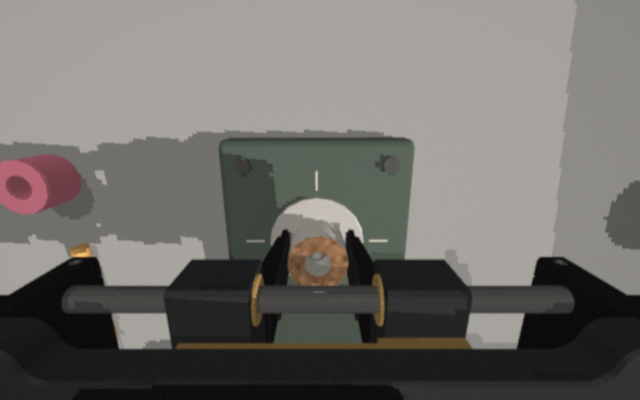

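```bash
python3 -m jog '[[0,[0.5,0,0],0],[0,[0.5,0,0],0],[0,[0,0,0],0]]'; python3 -m jog '[[0.6,[0,0,0],0],[0.6,[0,0,0],0],[0.6,[0,0,0],0],[0.6,[-15,0,0],0],[0.6,[-40,0,0],0],[0.6,[-40,0,0],0],[0.8,[-40,0,0],0],[0.8,[0,0,0],0],[0.8,[0,0,0],0]]';python3 st.py .4985 .2895 .2;python3 w.py w5
```

```text
t: 9.25
position: [0.4869, 0.0175, 0.1095]
tool_rot: [0.707, 0.02, 0.707, -0.02]
wrist_force: [-2.8, 0.5, 8.6]
opening: 0.357
t: 10.38
position: [0.4865, 0.0176, 0.2441]
tool_rot: [0.707, 0.02, 0.707, -0.02]
wrist_force: [-0.1, -0.5, 0.3]
opening: 0.795
t 10.375 pos [0.4865 0.0176 0.2441] psi 86.78 q6 -1.61 op 75.5 F [-0.1 -0.5  0.3]
toolx [ 1.e-04 -1.e-04 -1.e+00]
shift to target mm [ 44.1 272.2  -3.3]
```

View pics/w5.png

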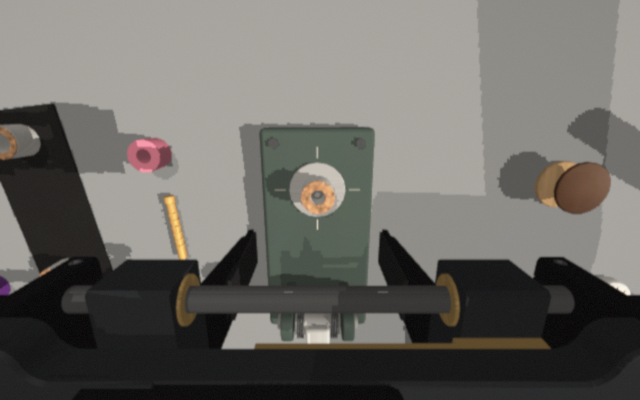

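The wrist view shows the block on the seat at (319,197), with the pin inside the bore, and contact was felt at 8.6 N. Now I'll go to the lens.

```bash
python3 -m jog '[[0.8,[5,38.9,-0.5],0],[0.8,[5,38.9,-0.5],0],[0.8,[5,38.9,-0.5],0],[0.8,[5,38.9,-0.5],0],[0.8,[5,38.9,-0.5],0],[0.8,[5,38.9,-0.5],0],[0.8,[5,38.9,-0.5],0],[0.8,[0,0,0],0],[0.8,[0,0,0],0]]'; python3 w.py w6;python3 - <<'E'
from meas import *
c=dict(np.load('/tmp/w5.npz'));h=cv2.cvtColor(c["color"],cv2.COLOR_BGR2HSV)
cork=((h[...,0]<20)&(h[...,1]>90)&(h[...,2]>70)).astype(np.uint8)
e=cent(cork,290,170,345,225);print("cork",e,ray(c,*e[0],.054).round(4))
c=bot.read_camera("top");h=cv2.cvtColor(c["color"],cv2.COLOR_BGR2HSV)
cork=((h[...,0]<20)&(h[...,1]>90)&(h[...,2]>70)).astype(np.uint8)
e=cent(cork,320,215,350,250);print("cork top",e,ray(c,*e[0],.054).round(4))
c=dict(np.load('/tmp/w6.npz'));h=cv2.cvtColor(c["color"],cv2.COLOR_BGR2HSV)
for u,v in((317,200),(317,215),(317,230)):print(h[v,u])
E
python3 st.py
```

```text
t: 11.55
position: [0.4983, 0.2891, 0.2081]
tool_rot: [0.706, 0.019, 0.707, -0.02]
wrist_force: [-0.0, 0.7, -0.1]
opening: 0.799
cork ((317.36065673828125, 197.0130157470703), (31.303377151489258, 32.7669792175293), 97.09589385986328) [0.4861 0.0177 0.054 ]
cork top ((334.18096923828125, 229.83106994628906), (11.555181503295898, 11.620437622070312), 165.81764221191406) [0.4872 0.0168 0.054 ]
[ 11 153  75]
[ 10 148  74]
[ 13  29 122]
t 11.65 pos [0.4987 0.2886 0.2087] psi 86.72 q6 -1.1 op 75.9 F [ 0.8  0.2 -0.1]
toolx [-8.e-04 -5.e-04 -1.e+00]
```

View pics/w6.png

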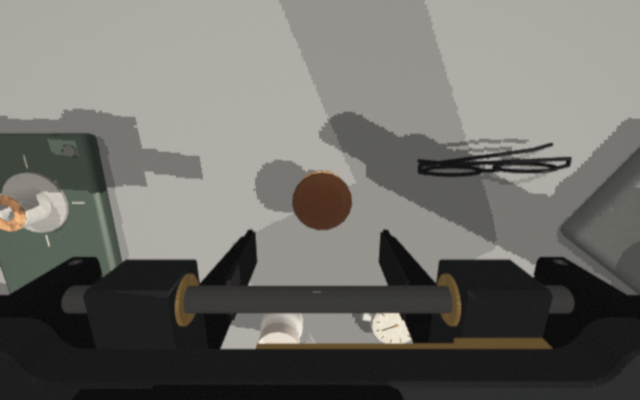

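```bash
python3 - <<'E'
from meas import *
c=dict(np.load('/tmp/w6.npz'));h=cv2.cvtColor(c["color"],cv2.COLOR_BGR2HSV)
m=((h[...,0]<20)&(h[...,1]>100)&(h[...,2]<130)).astype(np.uint8)
e=cent(m,280,160,365,240);p=ray(c,*e[0],.035);print(e,p.round(4))
t=dict(np.load('/tmp/side0.npz'));h=cv2.cvtColor(t["color"],cv2.COLOR_BGR2HSV);print(h[190,269],h[196,269])
E
python3 st.py .4985 .2895 .103
```

```text
((321.624267578125, 200.5402069091797), (55.380462646484375, 56.799137115478516), 92.56983184814453) [0.4963 0.293  0.035 ]
[ 12  93 162] [ 17 106 161]
t 11.65 pos [0.4987 0.2886 0.2087] psi 86.72 q6 -1.1 op 75.9 F [ 0.8  0.2 -0.1]
toolx [-8.e-04 -5.e-04 -1.e+00]
shift to target mm [105.7   0.9  -0.2]
```

```bash
python3 - <<'E'
from meas import *
t=dict(np.load('/tmp/top0.npz'));h=cv2.cvtColor(t["color"],cv2.COLOR_BGR2HSV)
for lo in(50,60,80):
    m=((h[...,0]<25)&(h[...,1]>lo)).astype(np.uint8)
    e=cent(m,215,210,255,245);print(e,ray(t,*e[0],.035).round(4))
print(h[227,222:248].tolist())
crop(t["color"],215,208,40,40,12,"pics/l1.png")
t=dict(np.load('/tmp/side0.npz'));h=cv2.cvtColor(t["color"],cv2.COLOR_BGR2HSV)
crop(t["color"],250,175,40,35,14,"pics/l2.png")
for v in range(184,200): print(v,h[v,269].tolist(),end=' ')
m=((h[...,0]<25)&(h[...,1]>50)&(h[...,2]<185)).astype(np.uint8);m[193:]=0
E
python3 w.py w7
```

```text
((234.71160888671875, 227.13272094726562), (19.397869110107422, 21.86193084716797), 77.85246276855469) [0.4985 0.2893 0.035 ]
((234.72779846191406, 227.17724609375), (19.278770446777344, 21.699583053588867), 76.57811737060547) [0.4984 0.2892 0.035 ]
((234.85238647460938, 227.11741638183594), (18.733285903930664, 20.781696319580078), 77.59896087646484) [0.4986 0.2889 0.035 ]
[[21, 22, 150], [23, 20, 153], [13, 74, 96], [10, 122, 69], [10, 126, 67], [10, 129, 69], [10, 126, 65], [10, 126, 65], [10, 127, 66], [10, 127, 66], [9, 124, 66], [10, 122, 65], [11, 122, 65], [10, 122, 65], [10, 124, 66], [11, 126, 65], [9, 124, 66], [10, 124, 66], [10, 124, 66], [11, 126, 65], [10, 124, 66], [10, 124, 66], [14, 123, 79], [16, 130, 131], [19, 36, 100], [23, 21, 95]]
184 [45, 5, 223] 185 [12, 57, 170] 186 [12, 95, 159] 187 [12, 93, 161] 188 [11, 91, 160] 189 [11, 90, 164] 190 [12, 93, 162] 191 [12, 92, 160] 192 [12, 96, 160] 193 [12, 94, 157] 194 [12, 89, 100] 195 [16, 100, 130] 196 [17, 106, 161] 197 [17, 107, 167] 198 [16, 107, 174] 199 [17, 115, 219]
```

View pics/l1.png

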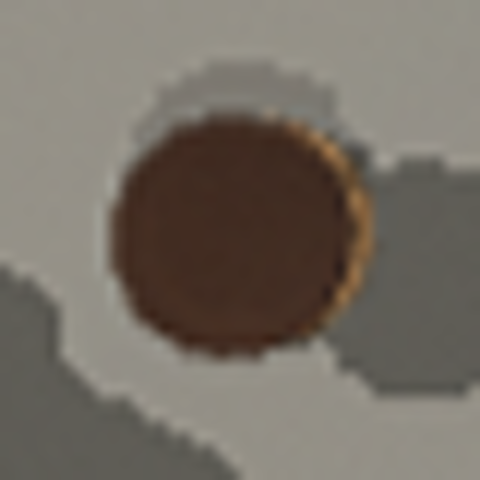

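View pics/l2.png

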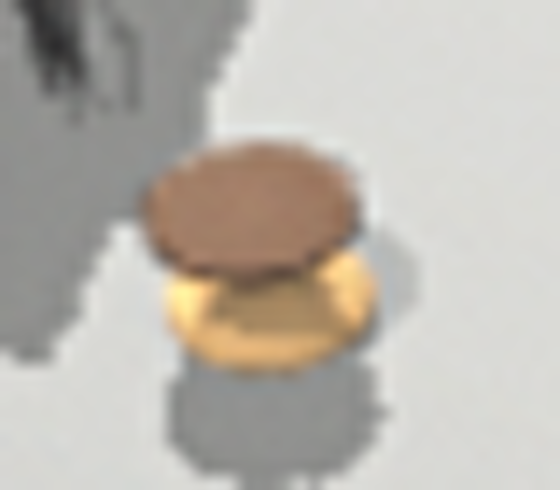

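```bash
python3 - <<'E'
from meas import *
t=dict(np.load('/tmp/top0.npz'));s=dict(np.load('/tmp/side0.npz'))
print(ray(t,233.9,227,.035),ray(s,267.5,189,.035),ray(s,267.5,188.7,.035))
h=cv2.cvtColor(t["color"],cv2.COLOR_BGR2HSV);m=((h[...,0]<25)&(h[...,1]>60)&(h[...,2]<82)).astype(np.uint8)
e=cent(m,215,210,255,245);print(e,ray(t,*e[0],.035).round(4))
h=cv2.cvtColor(s["color"],cv2.COLOR_BGR2HSV);m=((h[...,0]<14)&(h[...,1]>50)&(h[...,2]<185)&(h[...,2]>140)).astype(np.uint8)
e=cent(m,255,178,285,200);print(e,ray(s,*e[0],.035).round(4))
c=dict(np.load('/tmp/w7.npz'));h=cv2.cvtColor(c["color"],cv2.COLOR_BGR2HSV)
m=((h[...,0]<20)&(h[...,1]>100)&(h[...,2]<130)).astype(np.uint8)
e=cent(m,280,160,365,240);print(e,ray(c,*e[0],.035).round(4))
E
python3 st.py
```

```text
[0.49893214 0.29150246 0.035     ] [0.49937762 0.29250704 0.035     ] [0.49986707 0.29415231 0.035     ]
((234.05502319335938, 227.2852020263672), (18.61971664428711, 18.95598030090332), 72.97209167480469) [0.4981 0.2911 0.035 ]
((267.522216796875, 189.3027801513672), (7.995083808898926, 13.663031578063965), 85.52668762207031) [0.499  0.2908 0.035 ]
((321.93206787109375, 199.70298767089844), (55.379207611083984, 56.5384521484375), 101.81578826904297) [0.4962 0.293  0.035 ]
t 11.7 pos [0.4988 0.2886 0.2089] psi 86.71 q6 -1.1 op 75.9 F [ 0.1 -0.1 -0. ]
toolx [-4.e-04 -3.e-04 -1.e+00]
```

```bash
python3 -m jog '[[0.8,[40,2.4,-0.4],0],[0.8,[40,0,0],0],[0.8,[20,0,0],0],[0.8,[6,0,0],0],[0.8,[0,0,0],0]]' 8;python3 st.py;python3 -m jog '[[0,[0,0,0],0],[0,[0,0,0],0],[0,[0,0,0],0],[0,[0,0,0],0]]' 8;python3 st.py;python3 w.py w8
```

```text
t: 12.32
position: [0.4987, 0.2916, 0.1033]
tool_rot: [0.707, 0.02, 0.707, -0.02]
wrist_force: [-1.0, 0.2, -0.3]
opening: 0.797
t 12.325 pos [0.4987 0.2916 0.1033] psi 86.74 q6 -1.1 op 75.7 F [-1.   0.2 -0.3]
toolx [ 1.e-04 -1.e-04 -1.e+00]
t: 12.82
position: [0.4986, 0.2921, 0.1035]
tool_rot: [0.707, 0.02, 0.707, -0.02]
wrist_force: [-0.2, -0.9, 6.0]
opening: 0.581
t 12.825 pos [0.4986 0.2921 0.1035] psi 86.78 q6 -1.1 op 55.2 F [-0.2 -0.9  6. ]
toolx [ 8.e-04  2.e-04 -1.e+00]
```

View pics/w8.png

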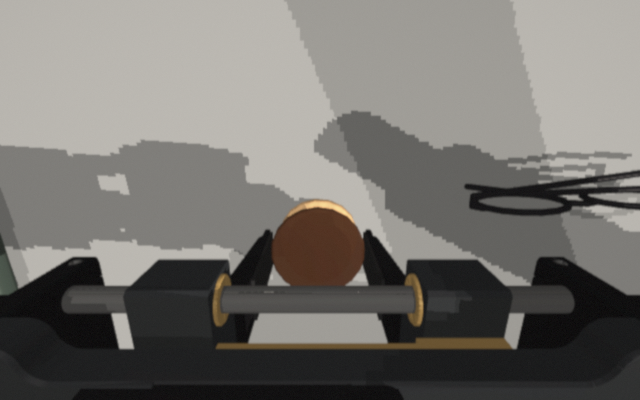

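```bash
python3 -m jog '[[0,[-10,0,0],0],[0,[-25,0,0],0],[0,[-35,0,0],0],[0,[0,0,0],0],[0,[0,0,0],0]]';python3 st.py .487 .0172 .1735;python3 w.py w9
```

```text
t: 13.5
position: [0.4982, 0.2919, 0.1728]
tool_rot: [0.707, 0.02, 0.707, -0.02]
wrist_force: [-0.1, -0.2, -0.7]
opening: 0.584
t 13.5 pos [0.4982 0.2919 0.1728] psi 86.78 q6 -1.1 op 55.5 F [-0.1 -0.2 -0.7]
toolx [-2.e-04 -2.e-04 -1.e+00]
shift to target mm [  -0.6 -274.9    4.3]
```

View pics/w9.png

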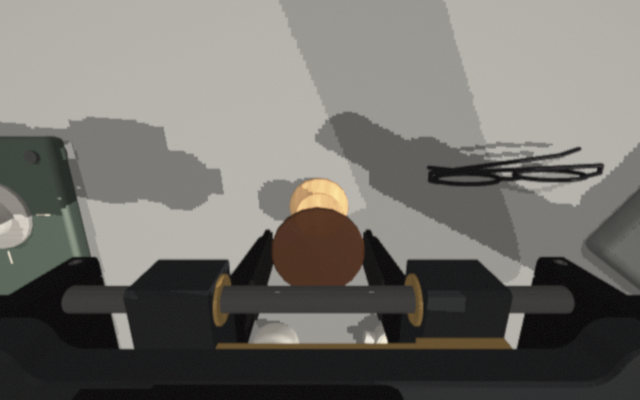

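```bash
python3 -m jog '[[0,[0,-39.3,0.6],0],[0,[0,-39.3,0.6],0],[0,[0,-39.3,0.6],0],[0,[0,-39.3,0.6],0],[0,[0,-39.3,0.6],0],[0,[0,-39.3,0.6],0],[0,[0,-39.1,0.7],0],[0,[0,0,0],0],[0,[0,0,0],0]]';python3 st.py .487 .0173 .1275;python3 w.py w10
python3 - <<'E'
from meas import *
P=bot.sense()["position"]
c=dict(np.load('/tmp/w10.npz'));h=cv2.cvtColor(c["color"],cv2.COLOR_BGR2HSV)
m=((h[...,0]<20)&(h[...,1]>100)&(h[...,2]<130)).astype(np.uint8)
e=cent(m,262,200,378,288);print(e,ray(c,*e[0],P[2]-.0685)-P)
ys,xs=np.where(m[200:288,262:378]);print(ys.min()+200,ys.max()+200,xs.min()+262,xs.max()+262)
E
```

```text
t: 14.68
position: [0.4871, 0.0175, 0.1725]
tool_rot: [0.706, 0.02, 0.707, -0.02]
wrist_force: [-0.3, 0.6, -1.1]
opening: 0.58
t 14.675 pos [0.4871 0.0175 0.1725] psi 86.75 q6 -1.61 op 55.1 F [-0.3  0.6 -1.1]
toolx [-1.1e-03  1.0e-04 -1.0e+00]
shift to target mm [45.  -0.2 -0.1]
((317.52630615234375, 248.1217498779297), (78.96134948730469, 93.78771209716797), 89.859619140625) [-0.00427794  0.00013003 -0.0685    ]
207 285 271 364
```

View pics/w10.png

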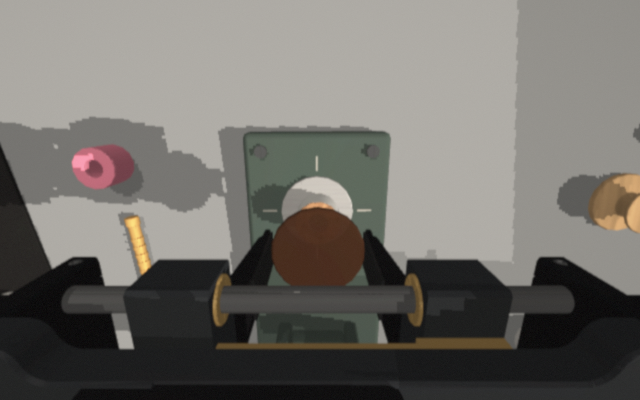

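```bash
python3 -m jog '[[0,[20,0,1.3],0],[0,[15,0,0],0],[0,[6,0,0],0],[0,[2,0,0],0],[0,[0,0,0],0]]';python3 st.py .4885 .0173 .1275;python3 -m jog '[[0,[1,0,0],0],[0,[0.5,0,0],0],[0,[0,0,0],0]]';python3 st.py .4885 .0173 .1275
```

```text
t: 15.35
position: [0.4887, 0.0173, 0.1302]
tool_rot: [0.707, 0.02, 0.707, -0.02]
wrist_force: [0.5, -0.4, 0.1]
opening: 0.578
t 15.35 pos [0.4887 0.0173 0.1302] psi 86.78 q6 -1.61 op 54.9 F [ 0.5 -0.4  0.1]
toolx [ 2.e-04 -1.e-04 -1.e+00]
shift to target mm [ 2.7  0.  -0.2]
t: 15.72
position: [0.4886, 0.0172, 0.1286]
tool_rot: [0.707, 0.02, 0.707, -0.02]
wrist_force: [0.9, 1.1, 0.2]
opening: 0.577
t 15.725 pos [0.4886 0.0172 0.1286] psi 86.77 q6 -1.61 op 54.9 F [0.9 1.1 0.2]
toolx [ 2.e-04 -1.e-04 -1.e+00]
shift to target mm [ 1.1  0.1 -0.1]
```

```bash
python3 -m jog '[[0,[0.6,0,0],0],[0,[0,0,0],0]]';python3 -m jog '[[0,[0.5,0,0],0],[0,[0,0,0],0]]';python3 -m jog '[[0,[0.3,0,0],0],[0,[0,0,0],0]]'
```

```text
t: 15.98
position: [0.4886, 0.0172, 0.1279]
tool_rot: [0.707, 0.02, 0.707, -0.02]
wrist_force: [0.6, 0.6, -0.6]
opening: 0.581
t: 16.23
position: [0.4886, 0.0172, 0.1275]
tool_rot: [0.707, 0.02, 0.707, -0.02]
wrist_force: [-1.3, -0.1, 3.2]
opening: 0.577
t: 16.48
position: [0.4886, 0.0172, 0.1275]
tool_rot: [0.707, 0.02, 0.707, -0.02]
wrist_force: [-2.2, 0.4, 7.4]
opening: 0.58
```

Contact with the block. I'll release slowly and rise.

```bash
python3 -m jog '[[0.75,[0,0,0],0],[0.75,[0,0,0],0],[0.75,[0,0,0],0],[0.75,[-10,0,0],0],[0.75,[-30,0,0],0],[0.75,[-50,0,0],0],[0.75,[-50,0,0],0],[0.75,[-40,0,0],0],[0.75,[0,0,0],0],[0.75,[0,0,0],0]]';python3 st.py;python3 w.py w11
python3 - <<'E'
from meas import *
c=dict(np.load('/tmp/w11.npz'));h=cv2.cvtColor(c["color"],cv2.COLOR_BGR2HSV)
m=((h[...,0]<20)&(h[...,1]>100)&(h[...,2]<130)).astype(np.uint8)
e=cent(m,262,130,378,270);print(e,ray(c,*e[0],.059).round(4))
for n in("top","side"):
    c=bot.read_camera(n);np.savez(f"/tmp/{n}12.npz",**c);h=cv2.cvtColor(c["color"],cv2.COLOR_BGR2HSV)
    if n=="side": crop(c["color"],230,180,140,100,5,"pics/s12.png")
    m=((h[...,0]<20)&(h[...,1]>50)&(h[...,2]<185)).astype(np.uint8)
    b=(318,210,352,250) if n=="top" else (272,222,310,256)
    try:
        e=cent(m,*b);print(n,e,ray(c,*e[0],.059).round(4))
    except Exception as x:print(n,x)
E
```

```text
t: 17.73
position: [0.4881, 0.0172, 0.3069]
tool_rot: [0.707, 0.02, 0.707, -0.02]
wrist_force: [-0.5, -0.8, -1.2]
opening: 0.75
t 17.725 pos [0.4881 0.0172 0.3069] psi 86.77 q6 -1.61 op 71.3 F [-0.5 -0.8 -1.2]
toolx [-4.e-04 -0.e+00 -1.e+00]
((317.46453857421875, 183.02651977539062), (43.380157470703125, 45.19857406616211), 93.92330169677734) [0.4872 0.0175 0.059 ]
top ((334.8880310058594, 225.4450225830078), (36.280662536621094, 39.345733642578125), 107.02716827392578) [0.4987 0.0148 0.059 ]
side ((289.7019348144531, 237.9669952392578), (12.303058624267578, 17.49571418762207), 83.83655548095703) [0.4874 0.0134 0.059 ]
```

View pics/w11.png

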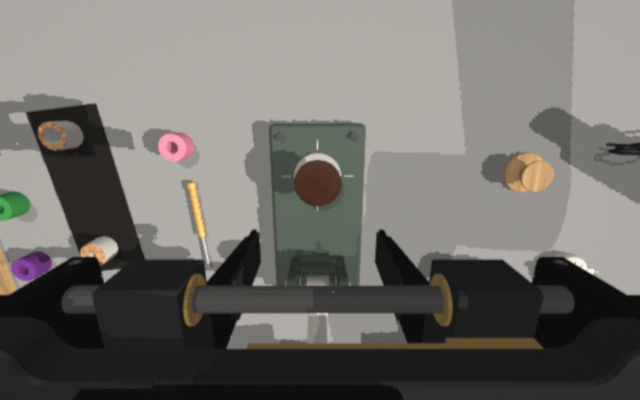

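View pics/s12.png

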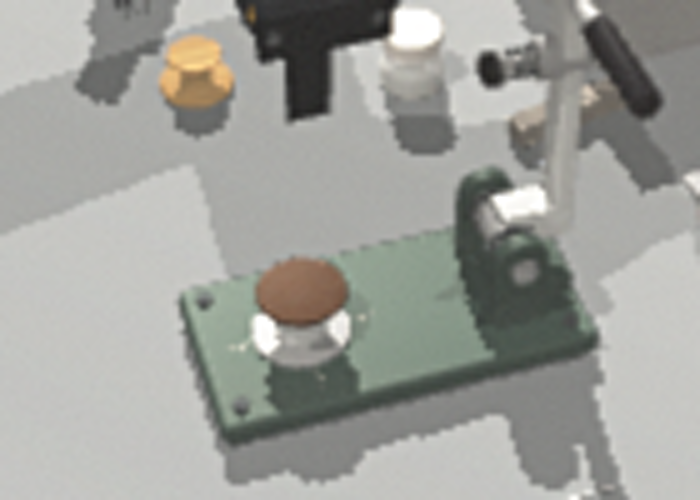

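The lens is flat and centred: wrist gives (.4872, .0175), pin (.487, .0173). Now the handle: I'll turn the jaws along the press's x and go above the left grip.

```bash
python3 -m jog '[[0.6,[-10,0,0],0.1745],[0.6,[-10,0,0],0.1745],[0.6,[-10,0,0],0.1745],[0.6,[-10,0,0],0.1745],[0.6,[-10,0,0],0.1745],[0.6,[0,0,0],0.1745],[0.6,[0,0,0],0.1745],[0.6,[0,0,0],0.1745],[0.6,[0,0,0],0.1745],[0.6,[0,0,0],0]]';python3 st.py .6554 .0775 .355
python3 - <<'E'
from meas import *
c=bot.read_camera("top");crop(c["color"],260,110,160,150,5,"pics/t13.png")
E
```

```text
t: 19.12
position: [0.4886, 0.0172, 0.3563]
tool_rot: [-0.486, -0.513, -0.487, 0.514]
wrist_force: [0.7, -0.8, -0.3]
opening: 0.595
t 19.125 pos [0.4886 0.0172 0.3563] psi -3.14 q6 -0.05 op 56.5 F [ 0.7 -0.8 -0.3]
toolx [-1.6e-03  1.0e-04 -1.0e+00]
shift to target mm [  1.  163.3 -69.3]
```

View pics/t13.png

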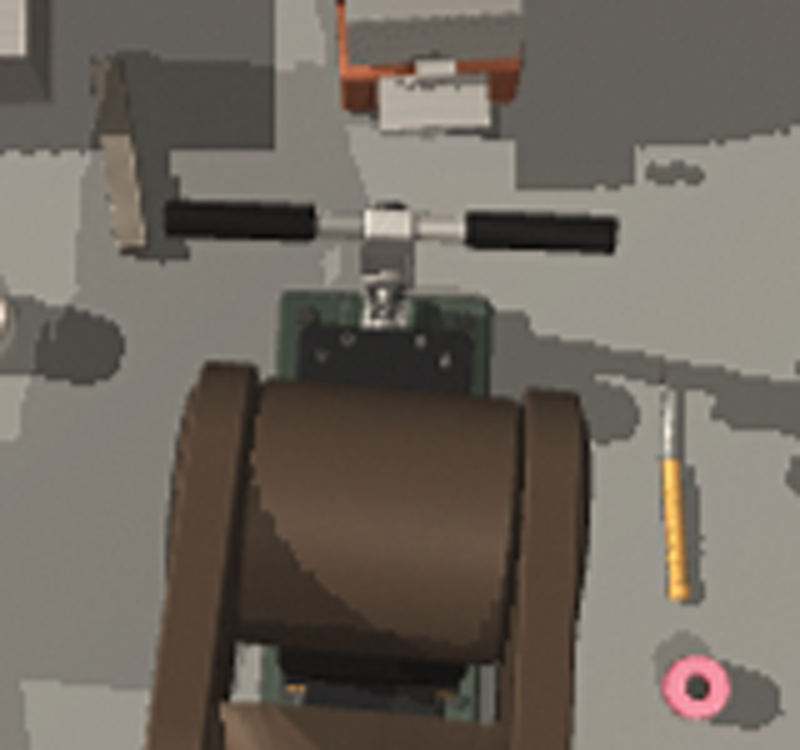

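```bash
python3 -m jog '[[0.6,[0,0,-35],0],[0.6,[0,32.6,-34.3],0],[0.6,[0,32.6,0],0],[0.6,[0,32.6,0],0],[0.6,[0,32.6,0],0],[0.6,[0,32.6,0],0],[0.6,[0,0,0],0],[0.6,[0,0,0],0]]';python3 st.py .6554 .0775 .304;python3 w.py w14
```

```text
t: 20.18
position: [0.6547, 0.0774, 0.3565]
tool_rot: [-0.486, -0.513, -0.487, 0.514]
wrist_force: [-0.0, 0.1, -0.0]
opening: 0.599
t 20.175 pos [0.6547 0.0774 0.3565] psi -3.09 q6 0.07 op 56.9 F [-0.   0.1 -0. ]
toolx [-1.3e-03 -1.0e-04 -1.0e+00]
shift to target mm [52.5  0.8 -0.2]
```

View pics/w14.png

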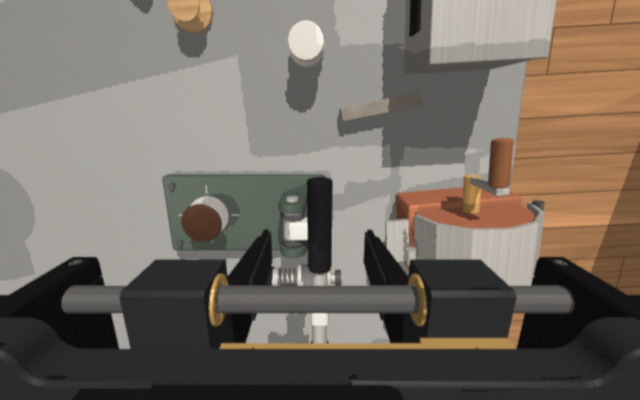

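The black bar sits at (319,225), between the fingers. Going down and closing.

```bash
python3 -m jog '[[0.6,[25,0.5,0],0],[0.6,[20,0,0],0],[0.6,[7,0,0],0],[0.6,[0,0,0],0]]' 8;python3 st.py;python3 -m jog '[[0,[0,0,0],0],[0,[0,0,0],0],[0,[0,0,0],0],[0,[0,0,0],0],[0,[0,0,0],0]]' 8;python3 st.py
```

```text
t: 20.72
position: [0.6555, 0.0773, 0.3055]
tool_rot: [0.486, 0.514, 0.486, -0.514]
wrist_force: [0.0, -0.1, -0.3]
opening: 0.599
t 20.725 pos [0.6555 0.0773 0.3055] psi -3.18 q6 0.07 op 56.9 F [ 0.  -0.1 -0.3]
toolx [ 1.e-04 -1.e-04 -1.e+00]
t: 21.35
position: [0.6558, 0.0773, 0.3052]
tool_rot: [0.486, 0.514, 0.486, -0.514]
wrist_force: [0.4, -0.1, 0.0]
opening: 0.184
t 21.35 pos [0.6558 0.0773 0.3052] psi -3.21 q6 0.07 op 17.4 F [ 0.4 -0.1  0. ]
toolx [ 3.e-04 -1.e-04 -1.e+00]
```

Run:
```python
import numpy as np
a=np.radians(np.concatenate([np.arange(0,75.1,5),[79,82,85,87,88.5,90]]))
x=35*np.cos(a)-175*np.sin(a);z=175*np.cos(a)+35*np.sin(a)
for i in range(1,len(a)):print(round(np.degrees(a[i]),1),"[%.1f,%.1f,0]"%(-(z[i]-z[i-1]),x[i]-x[i-1]),"cum",round(x[i]-35,1),round(z[i]-175,1))
```

```text
5.0 [-2.4,-15.4,0] cum -15.4 2.4
10.0 [-1.0,-15.5,0] cum -30.9 3.4
15.0 [0.3,-15.6,0] cum -46.5 3.1
20.0 [1.7,-15.5,0] cum -62.0 1.4
25.0 [3.0,-15.3,0] cum -77.2 -1.6
30.0 [4.3,-15.0,0] cum -92.2 -5.9
35.0 [5.6,-14.5,0] cum -106.7 -11.6
40.0 [6.9,-14.0,0] cum -120.7 -18.4
45.0 [8.1,-13.3,0] cum -134.0 -26.5
50.0 [9.2,-12.6,0] cum -146.6 -35.7
55.0 [10.3,-11.7,0] cum -158.3 -46.0
60.0 [11.2,-10.8,0] cum -169.1 -57.2
65.0 [12.1,-9.8,0] cum -178.8 -69.3
70.0 [12.9,-8.7,0] cum -187.5 -82.3
75.0 [13.6,-7.5,0] cum -195.0 -95.9
79.0 [11.4,-5.1,0] cum -200.1 -107.3
82.0 [8.7,-3.3,0] cum -203.4 -116.0
85.0 [8.9,-2.9,0] cum -206.3 -124.9
87.0 [6.0,-1.6,0] cum -207.9 -130.9
88.5 [4.5,-1.1,0] cum -209.0 -135.4
90.0 [4.6,-1.0,0] cum -210.0 -140.0
```

```bash
python3 -m jog '[[0,[-2.4,-15.4,0],0],[0,[-1,-15.5,0],0],[0,[0.3,-15.6,0],0],[0,[1.7,-15.5,0],0],[0,[3,-15.3,0],0],[0,[0,0,0],0]]' 10;python3 st.py
```

```text
t: 22.1
position: [0.5786, 0.0817, 0.3043]
tool_rot: [0.486, 0.514, 0.485, -0.513]
wrist_force: [2.6, 1.9, 5.1]
opening: 0.181
t 22.1 pos [0.5786 0.0817 0.3043] psi -3.2 q6 0.08 op 17.2 F [2.6 1.9 5.1]
toolx [ 0.0019  0.     -1.    ]
```

```bash
python3 -m jog '[[0,[4.3,-15,0],0],[0,[5.6,-14.5,0],0],[0,[6.9,-14,0],0],[0,[8.1,-13.3,0],0],[0,[9.2,-12.6,0],0],[0,[10.3,-11.7,0],0],[0,[11.2,-10.8,0],0],[0,[0,0,0],0]]' 10;python3 st.py .4472 .0888 .164
python3 - <<'E'
from h import *
c=bot.read_camera("side");crop(c["color"],230,170,140,110,5,"pics/s15.png")
E
```

```text
t: 23.1
position: [0.4873, 0.0868, 0.2477]
tool_rot: [0.486, 0.514, 0.486, -0.514]
wrist_force: [4.3, 1.6, 1.9]
opening: 0.184
t 23.1 pos [0.4873 0.0868 0.2477] psi -3.21 q6 0.1 op 17.5 F [4.3 1.6 1.9]
toolx [ 3.e-04  0.e+00 -1.e+00]
shift to target mm [ 83.7 -40.2   0.2]
```

View pics/s15.png

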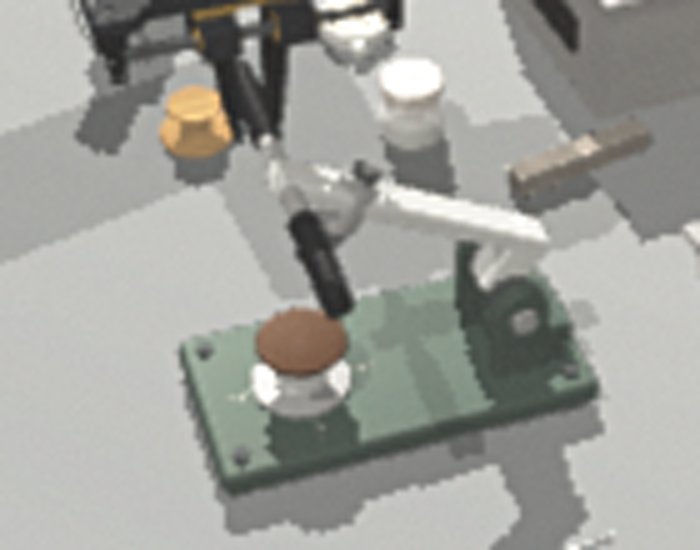

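```bash
python3 -m jog '[[0,[12.1,-9.8,0],0],[0,[12.9,-8.7,0],0],[0,[13.6,-7.5,0],0],[0,[11.4,-5.1,0],0],[0,[8.7,-3.3,0],0],[0,[8.9,-2.9,0],0],[0,[0,0,0],0]]' 10;python3 st.py .4472 .0888 .1652
python3 -m jog '[[0,[3,-0.8,0],0],[0,[3,-0.8,0],0],[0,[0,0,0],0]]' 12; python3 st.py .4472 .0888 .1652
python3 - <<'E'
from h import *
c=bot.read_camera("side");crop(c["color"],230,180,140,110,5,"pics/s16.png")
E
```

```text
t: 24.02
position: [0.4499, 0.0888, 0.1798]
tool_rot: [0.486, 0.514, 0.486, -0.514]
wrist_force: [5.9, 0.9, 1.8]
opening: 0.185
t 24.025 pos [0.4499 0.0888 0.1798] psi -3.21 q6 0.11 op 17.5 F [5.9 0.9 1.8]
toolx [ 6.e-04 -0.e+00 -1.e+00]
shift to target mm [14.6 -2.7  0.2]
t: 24.4
position: [0.4483, 0.0889, 0.1741]
tool_rot: [0.486, 0.514, 0.486, -0.514]
wrist_force: [5.7, 0.7, 3.5]
opening: 0.182
t 24.4 pos [0.4483 0.0889 0.1741] psi -3.21 q6 0.11 op 17.3 F [5.7 0.7 3.5]
toolx [ 7.e-04 -0.e+00 -1.e+00]
shift to target mm [ 8.9 -1.1  0.2]
```

View pics/s16.png

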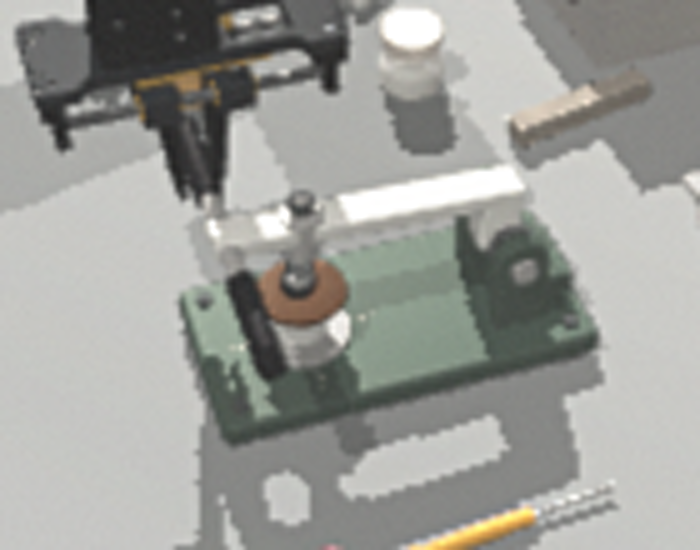

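```bash
python3 -m jog '[[0,[1.5,0,0],0],[0,[1.5,0,0],0],[0,[0,0,0],0]]' 15;python3 -m jog '[[0,[1.5,0,0],0],[0,[1.5,0,0],0],[0,[0,0,0],0]]'; python3 st.py .4472 .0888 .1652
```

```text
t: 24.82
position: [0.4477, 0.089, 0.1711]
tool_rot: [-0.486, -0.514, -0.486, 0.514]
wrist_force: [2.0, 2.3, 7.1]
opening: 0.187
t: 25.2
position: [0.4471, 0.089, 0.1681]
tool_rot: [-0.485, -0.513, -0.486, 0.514]
wrist_force: [-0.6, 3.0, 8.3]
opening: 0.186
t 25.2 pos [0.4471 0.089  0.1681] psi -3.21 q6 0.11 op 17.6 F [-0.6  3.   8.3]
toolx [-0.0021 -0.     -1.    ]
shift to target mm [2.9 0.1 0.2]
```

```bash
python3 -m jog '[[0,[1.5,0,0],0],[0,[1,0,0],0],[0,[0,0,0],0],[0,[0,0,0],0]]' 15; python3 st.py .4472 .0888 .1652
python3 - <<'E'
from h import *
for n in("side","wrist","top"):
    c=bot.read_camera(n);np.savez(f"/tmp/{n}17.npz",**c)
    if n=="side":crop(c["color"],250,200,120,90,6,"pics/s17.png")
    if n=="wrist":cv2.imwrite("pics/w17.png",c["color"])
E
```

```text
t: 25.7
position: [0.4467, 0.089, 0.1656]
tool_rot: [-0.485, -0.513, -0.487, 0.515]
wrist_force: [-3.4, 2.0, 10.9]
opening: 0.185
t 25.7 pos [0.4467 0.089  0.1656] psi -3.21 q6 0.11 op 17.6 F [-3.4  2.  10.9]
toolx [-0.0031 -0.     -1.    ]
shift to target mm [0.4 0.5 0.2]
```

View pics/s17.png

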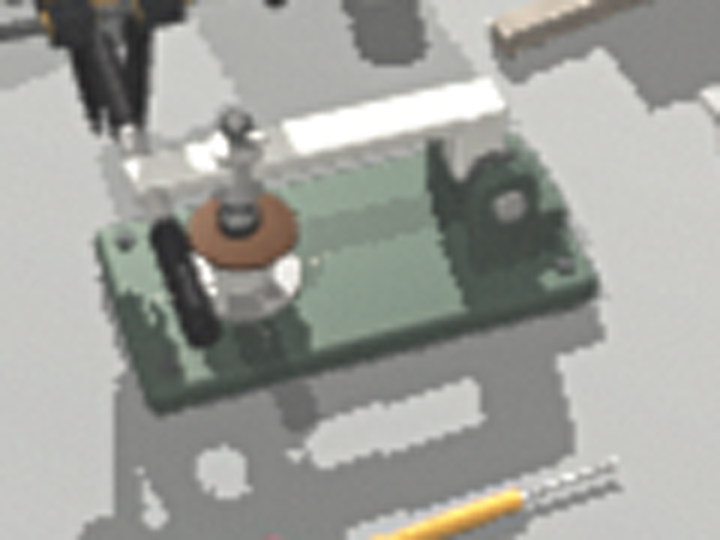

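View pics/w17.png

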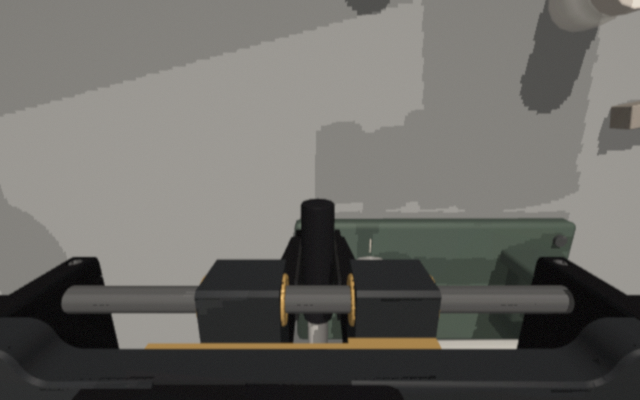

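```bash
python3 - <<'E'
from meas import *
c=dict(np.load('/tmp/side17.npz'))
for z,a in((.098,1.61),(.105,1.571),(.112,1.53)):
    u,v=proj(c,[.4382,-.0501,z]);print(a,"proj crop",(u-250+.5)*6,(v-200+.5)*6)
h=cv2.cvtColor(c["color"],cv2.COLOR_BGR2HSV);m=(h[...,2]<50).astype(np.uint8)
e=cent(m,272,232,290,260);print(e,(np.array(e[0])-[250,200]+.5)*6)
# depth check of arm top along length
for n in("side","top"):
    c=dict(np.load(f'/tmp/{n}17.npz'))
    P=[]
    for f in(.03,.06,.09,.115):
        w=np.array([.487,.0173])+np.array([.9984,-.0558])*f
        u,v=proj(c,[*w,.08]);u,v=int(round(u)),int(round(v));zz=c["depth"][v,u]
        X=c["R"].T@(np.array([(u-c["cx"])/c["fx"]*zz,(v-c["cy"])/c["fy"]*zz,zz])-c["t"]);P.append(X.round(4).tolist())
    print(n,P)
h=cv2.cvtColor(c["color"],cv2.COLOR_BGR2HSV)
c=dict(np.load('/tmp/side17.npz'));h=cv2.cvtColor(c["color"],cv2.COLOR_BGR2HSV)
m=((h[...,0]<20)&(h[...,1]>70)&(h[...,2]<185)&(h[...,2]>110)).astype(np.uint8)
e=cent(m,278,225,305,250);print("lens side",e,ray(c,*e[0],.059))
E
python3 st.py
```

```text
1.61 proj crop 182.42299216504068 293.72631227399916
1.571 proj crop 181.58736313068766 283.47603302660866
1.53 proj crop 180.74429485881024 273.1345000543222
((282.73565673828125, 253.53514099121094), (3.414795398712158, 6.869059085845947), 150.3167724609375) [199.41394043 324.21084595]
side [[0.5378, 0.072, 0.0194], [0.5669, 0.0668, 0.0225], [0.6082, 0.0904, -0.0004], [0.5977, 0.0032, 0.087]]
top [[0.5144, 0.0145, 0.1149], [0.5425, 0.0142, 0.1176], [0.5716, 0.0137, 0.1121], [0.5977, 0.0108, 0.112]]
lens side ((290.115966796875, 237.662109375), (10.895137786865234, 15.826875686645508), 86.12134552001953) [0.48897899 0.01413857 0.059     ]
t 25.85 pos [0.4466 0.089  0.1656] psi -3.21 q6 0.11 op 17.7 F [-2.2  2.5 10.6]
toolx [-3.2e-03 -1.0e-04 -1.0e+00]
```

Every check agrees with a level arm:
- **Handle drop:** 139.6 mm of the nominal 140 mm.
- **Upward force:** 10.6–10.9 N, against about 11 N expected.
- **Right grip:** its centre in the side crop is at row 283, where level predicts 283.5.

I'm handing in while still holding.

Run:
```python
from h import *
print(bot.close_job());s=bot.sense();print(s["t"],s["position"],s["wrist_force"],s["opening"])
```

```text
the job is handed in; nothing more can be done
None
the job is handed in; nothing more can be done
```

I put the 15 mm block (the middle one on the mat) over the pin and down onto its seat, then laid the waiting lens flat on it. I then took the left hand grip and brought the press arm down to level. The job was handed in at about 26 s, still holding the grip. No verdict was reported.

**Last checks**
- **Block:** contact with the seat was felt at the expected height. The top camera put it at (.4872, .0168), with the pin at (.487, .017).
- **Lens:** the wrist camera put it at (.4872, .0175) after release. The side view put it about 3–4 mm to one side in y, probably because its colour mask includes the lens rim; that is still within the 7 mm limit.
- **Arm level:** the handle dropped 139.6 mm of the nominal 140 mm, and the upward force was 10.6–10.9 N against about 11 N expected. The right grip in the side view sat on the predicted level line.

**Disagreements**
- Depth readings along the top of the arm were too noisy (112–118 mm) to confirm the level.
- One automatic mask on the right grip caught only part of it, so I read that position by eye.
- Before the lens grasp, the wrist and top cameras disagreed by 2–3 mm on where it lay. I aimed between them.

The views on the way showed the other two blocks and the pieces they covered unmoved. I made no final check of the rest of the bench.

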